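# Two large tops for the order

### The job

An order for two large spinning tops is being packed. Take two of the three large tops, whichever you like, and stand them in the wooden tray on their flat crowns with the tips up, just as they stand now on the counter. The order is for exactly two, so leave the third large top standing where it is.

Things in the scene. Friction and masses are not known exactly. Their poses are not given: they have to be found in the camera images.
- large_top_1_mid (a point): one of 3 alike large pale wooden tops with red rings, upside down: on its flat crown (38 mm across), steel tip up. 72 mm high; straight-sided and 50 mm across from 20 to 46 mm above its underside, tapering above; about 70 g. Point: on its axis, 36 mm above the underside; z up to the tip. Not wanted, 95 mm or more away: a like but smaller top (33 mm across, 48 high), brass weight, plain wood cylinder.
- large_top_2_mid (a point): one of 3 alike large pale wooden tops with red rings, upside down: on its flat crown (38 mm across), steel tip up. 72 mm high; straight-sided and 50 mm across from 20 to 46 mm above its underside, tapering above; about 70 g. Point: on its axis, 36 mm above the underside; z up to the tip. Not wanted, 95 mm or more away: a like but smaller top (33 mm across, 48 high), brass weight, plain wood cylinder.
- large_top_3_mid (a point): one of 3 alike large pale wooden tops with red rings, upside down: on its flat crown (38 mm across), steel tip up. 72 mm high; straight-sided and 50 mm across from 20 to 46 mm above its underside, tapering above; about 70 g. Point: on its axis, 36 mm above the underside; z up to the tip. Not wanted, 95 mm or more away: a like but smaller top (33 mm across, 48 high), brass weight, plain wood cylinder.
- tray: the empty open wooden tray, 240 mm (its x) by 160 mm (its y) outside, 24 mm high, fixed to the counter; walls and floor 6 mm thick, so the inside is 228 by 148 mm and its floor is 6 mm above the counter. Origin: centre of its underside, on the counter; z up.
Not all that is in view belongs to the job. What is shaped like the part that bears large_top_1_mid but blue or turquoise is not meant.

How it is judged (in metres and radians):
On the way:
1. a first large top stands in the tray (((x of large_top_1_mid in the frame of tray between -0.1 and 0.1 m and y of large_top_1_mid in the frame of tray between -0.06 and 0.06 m and z of large_top_1_mid in the frame of tray between 0.036 and 0.048 m and angle between large_top_1_mid's own z axis and vertical below 0.175 rad) or (x of large_top_2_mid in the frame of tray between -0.1 and 0.1 m and y of large_top_2_mid in the frame of tray between -0.06 and 0.06 m and z of large_top_2_mid in the frame of tray between 0.036 and 0.048 m and angle between large_top_2_mid's own z axis and vertical below 0.175 rad) or (x of large_top_3_mid in the frame of tray between -0.1 and 0.1 m and y of large_top_3_mid in the frame of tray between -0.06 and 0.06 m and z of large_top_3_mid in the frame of tray between 0.036 and 0.048 m and angle between large_top_3_mid's own z axis and vertical below 0.175 rad))), for 0.2 s.
At the end, for the whole second after the job is handed in: Exactly two of the three large tops stand at rest on the tray's floor, tips up (within 10 degrees of upright), and the third still stands upright on the counter within 20 mm of where it started ((((x of large_top_2_mid in the frame of tray between -0.1 and 0.1 m and y of large_top_2_mid in the frame of tray between -0.06 and 0.06 m and z of large_top_2_mid in the frame of tray between 0.036 and 0.048 m and angle between large_top_2_mid's own z axis and vertical below 0.175 rad) and (x of large_top_3_mid in the frame of tray between -0.1 and 0.1 m and y of large_top_3_mid in the frame of tray between -0.06 and 0.06 m and z of large_top_3_mid in the frame of tray between 0.036 and 0.048 m and angle between large_top_3_mid's own z axis and vertical below 0.175 rad) and (distance of large_top_1_mid from where it was at the start of the episode below 0.02 m and angle between large_top_1_mid's own z axis and vertical below 0.175 rad)) or ((x of large_top_1_mid in the frame of tray between -0.1 and 0.1 m and y of large_top_1_mid in the frame of tray between -0.06 and 0.06 m and z of large_top_1_mid in the frame of tray between 0.036 and 0.048 m and angle between large_top_1_mid's own z axis and vertical below 0.175 rad) and (x of large_top_3_mid in the frame of tray between -0.1 and 0.1 m and y of large_top_3_mid in the frame of tray between -0.06 and 0.06 m and z of large_top_3_mid in the frame of tray between 0.036 and 0.048 m and angle between large_top_3_mid's own z axis and vertical below 0.175 rad) and (distance of large_top_2_mid from where it was at the start of the episode below 0.02 m and angle between large_top_2_mid's own z axis and vertical below 0.175 rad)) or ((x of large_top_1_mid in the frame of tray between -0.1 and 0.1 m and y of large_top_1_mid in the frame of tray between -0.06 and 0.06 m and z of large_top_1_mid in the frame of tray between 0.036 and 0.048 m and angle between large_top_1_mid's own z axis and vertical below 0.175 rad) and (x of large_top_2_mid in the frame of tray between -0.1 and 0.1 m and y of large_top_2_mid in the frame of tray between -0.06 and 0.06 m and z of large_top_2_mid in the frame of tray between 0.036 and 0.048 m and angle between large_top_2_mid's own z axis and vertical below 0.175 rad) and (distance of large_top_3_mid from where it was at the start of the episode below 0.02 m and angle between large_top_3_mid's own z axis and vertical below 0.175 rad))) and linear speed of each of large_top_1, large_top_2, large_top_3 below 0.03 m/s); the robot touches nothing.
It also fails if it takes over 56 s, if anything falls off the work surface, if the arm or the gripper's body presses on something with over 40 N, if the wrist force passes 120 N, or if a joint passes its speed limit or range.

### The arm

A 6-joint arm with a two-finger parallel gripper is mounted at the origin on the work surface. World frame = base frame: x ahead of the robot, y to its left, z up, the work surface at z = 0. Lengths are in mm, angles in rad, forces in N, time in s.
With the tool pointing down it reaches from about 350 to 875 mm from the base axis. Payload 4.2 kg.
Tool frame: the origin (TCP) lies at the very end of the fingers, on their centre line; the grasp point (between the pads) lies 19 mm behind it (arm.grasp_offset is the distance from the TCP to the grasp point, in mm); z points along the fingers, y is the direction in which the jaws open and shut (so a half turn about z gives the same grasp; the last joint's range is limited). The gripper opens to 85 mm and grips with 20 to 120 N. Pads are 22 mm wide; open, the fingers measure 114 mm over their backs; the gripper's body (76 mm by 85 mm) begins 54 mm behind the grasp point. The pads swing forward as they close: fully open they stand 13 mm farther back than shut.
Start: joints at [-1.022, 0.385, 0.008, 0, -1.194, -0.259], TCP at [178.616, -598.912, 231.312] pointing down, gripper open.
Joint ranges: [-3.14, 3.14], [-1.21, 2.06], [-1.07, 1.41], [-3.16, 2.05], [-2.99, -0.16], [-3.1, 3.1]. Speed limits (rad/s): [2.79, 2.79, 3.14, 3.14, 3.14, 3.14].

### API

Orientations are given as a unit quaternion [x, y, z, w].
In Python, from bench import arm gives the robot as it stands.
- The arm moves only by the tool arm_command, never from a script. Its argument "commands" is one flat list of numbers, 4 for each row, row after row: the shift along the tool's x, y, z in m, then the turn about the tool's z in degrees. In form: [tx, ty, tz, roll, tx, ty, tz, roll, ...]. A call has exactly 5 rows; each row shifts and turns the pose as measured when the row begins, along the tool's axes as they then stand; what a row does not reach is not made up. A row lasts 1/10 s, in which the tool goes at most 50 mm and 8.59 degrees, less where a joint would pass 70% of its speed; a pose out of reach is approached as far as the arm can. A call with a gripper value outside its range is refused whole. "jaw" is the opening, from 0 (shut) to 1 (fully open), set as the call begins (left out, the last holds). The fingers move at their own pace and stop on an object; the grip force is fixed at half the most. Time passes only in rows, so rows that do not move let the fingers close, or fill a call up. It gives the time, the measured TCP pose, the force and the opening at its end, in the units of the state.
- arm.read_state(): the state, without advancing time (a new reading comes with each control period).
- arm.get_image(name): name is "scene" or "top" or "wrist"; returns the picture (420x560x3 uint8, red, green, blue); there is no depth.
- arm.camera_info(name): a dict with "camera_matrix" (3x3 intrinsics, pixels), "world_from_camera" (4x4, takes a point from camera to world coordinates). Camera axes: x right, y down, z forward; pixel columns grow to the right and rows downward; lengths in mm; the calibration is good to about 2 mm. The wrist camera is an equidistant fisheye: a pixel r from the principal point sees the ray r / f radians off the axis. A picture is of the moment at which its call begins: read the wrist's pose just before it. camera_info takes no time and is no camera call; for the wrist camera it gives the pose at the moment of the call.
- arm.job_done(): hands the job in, once; it reports no verdict.
Trained networks look in the newest picture that a camera, given by its name, has taken for a name from the list of things; names that differ only in an ending like _2 or _b are one class to them, and where a whole thing is asked for, a point or a joint stands for the part that bears it (a point fixed in the world has none). Each returns a list of dicts, best first, with "confidence" (0 to 1); they miss things now and then, are a little off and sometimes report something else, mostly with a low value. They report only what shows in the picture. A call takes as long as a camera call. They do not tell look-alikes from the thing itself.
- arm.regions_of(camera, target): "mask" (420x560 bool, what is visible of it).
- arm.place_of(camera, target): "centre" ([x, y, z] in mm, in the coordinates of the camera as it stood for that picture, good to about 4 mm: a listed point, or the origin of a listed thing).
The state is a dict: "clock": time; "joints": joint angles; "joint_vel": joint speeds; "joint_efforts": joint torques, N m; "position": TCP position; "ee_rot": TCP orientation; "contact_force": force on the tool from outside, world axes, zero at the start; "wrist_torque": the same for the moment, N m; "gripper_width": finger opening in mm.
Only numpy, scipy, OpenCV 4.12 (cv2) and the standard library are available. Lean on these libraries where they do the work, as an engineer would, in place of code of your own. Each camera call takes 0.05 s, during which the arm holds its last target.

## Working session

There is one attempt and no reset: what is moved stays moved. The work goes in short steps, Python scripts to look and compute and a tool call to move; the robot and the scene stay as the last step left them, time stands still between calls to the robot, and variables do not carry over. Pictures are saved under pics/ and viewed, and the job is handed in when it is done.

Besides the shell and the picture viewer there is one more tool, called after "Call:" by a JSON object that holds its "fn" and its "kwargs". arm_command: Moves the arm, as the interface text tells. Its arguments: {"type":"object","properties":{"commands":{"type":"array"},"jaw":{"type":"number"}},"required":["commands"]}

```bash
ls; mkdir -p pics
python3 - <<'E'
from bench import arm
import cv2
s=arm.read_state();print(s)
for n in("scene","top"):
    im=arm.get_image(n);cv2.imwrite(f"pics/{n}0.png",im[:,:,::-1])
    T=arm.camera_info(n)["world_from_camera"]
    import numpy as np
    T=np.array(T)
    for t in("large_top_1_mid","tray"):
        for d in arm.place_of(n,t):
            p=T@np.append(d["centre"],1);print(n,t,d["confidence"],p[:3].round(1))
    print(arm.camera_info(n))
print(arm.read_state()["clock"])
E
```

```text
pics
{'clock': 0.0, 'joints': array([-1.02242567e+00,  3.85574144e-01,  6.61442321e-03, -5.23023735e-04,
       -1.19403554e+00, -2.58621054e-01]), 'joint_vel': array([ 1.62927016e-04, -6.66846524e-04, -1.75240556e-03,  7.50487622e-04,
       -7.31664073e-05,  6.48645588e-04]), 'joint_efforts': array([ 3.20261579e-04, -3.92293167e+01,  1.88405460e+01,  4.18624565e+00,
       -4.50421343e-03, -7.05626150e-06]), 'position': array([ 178.43112908, -598.36057899,  230.2029663 ]), 'ee_rot': array([-1.44272984e-01,  9.89537285e-01,  1.10660825e-03, -2.08145592e-04]), 'contact_force': array([-0.04116271, -0.06916088, -0.27729816]), 'wrist_torque': array([-0.02044036, -0.00307805,  0.03108874]), 'gripper_width': 85.42740073961166}
scene large_top_1_mid 0.89 [ 580.8 -336.2   32.5]
scene large_top_1_mid 0.76 [ 664.6 -295.2   38.3]
scene large_top_1_mid 0.6 [ 593.1 -421.7   39.2]
scene tray 0.64 [562.9 261.    4.2]
{'camera_matrix': array([[380.25918367,   0.        , 273.73433928],
       [  0.        , 380.25918367, 203.75407591],
       [  0.        ,   0.        ,   1.        ]]), 'world_fro
[... 322 characters left out ...]
0,
         1.00000000e+00]])}
top large_top_1_mid 0.86 [ 664.1 -294.6   33. ]
top large_top_1_mid 0.74 [ 592.8 -421.3   33.2]
top tray 0.96 [567.8 265.3   4.8]
{'camera_matrix': array([[505.05044678,   0.        , 281.23459618],
       [  0.        , 505.05044678, 214.52132208],
       [  0.        ,   0.        ,   1.        ]]), 'world_from_camera': array([[ 7.58149965e-03, -9.84325304e-01,  1.76199364e-01,
         3.74914314e+02],
       [-9.99968523e-01, -7.87515569e-03, -9.67392924e-04,
        -5.54910278e+01],
       [ 2.33982676e-03, -1.76186484e-01, -9.84354026e-01,
         1.12632061e+03],
       [ 0.00000000e+00,  0.00000000e+00,  0.00000000e+00,
         1.00000000e+00]])}
0.3
```

View pics/scene0.png

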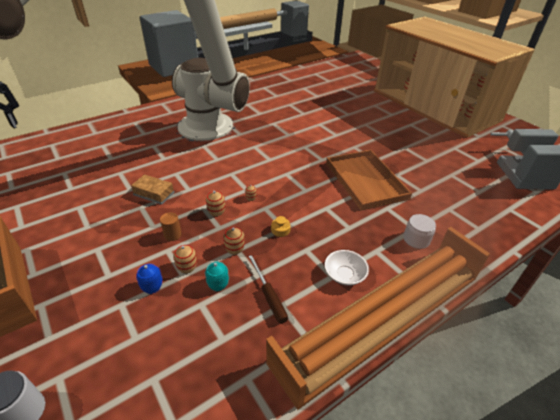

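View pics/top0.png

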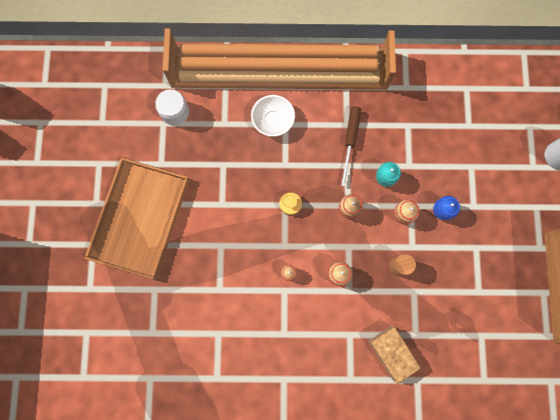

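The top view shows three red-ringed large tops at about (350,205), (407,211) and (340,274). The small top is at (289,272), and the blue (447,208) and turquoise (388,174) lookalikes are what the network took for tops in that view. I'll measure these positions properly.

```bash
cat > h.py <<'E'
import numpy as np
def ray(info,uv,z):
    K=np.array(info["camera_matrix"]);T=np.array(info["world_from_camera"])
    d=T[:3,:3]@np.linalg.solve(K,[uv[0],uv[1],1]);o=T[:3,3]
    return o+d*(z-o[2])/d[2]
def proj(info,p):
    K=np.array(info["camera_matrix"]);T=np.array(info["world_from_camera"])
    c=K@(T[:3,:3].T@(np.array(p)-T[:3,3]));return c[:2]/c[2]
E
python3 - <<'E'
from bench import arm
import cv2,numpy as np
from h import *
I={n:arm.camera_info(n) for n in("scene","top")}
for n in I:
  for d in arm.regions_of(n,"large_top_1_mid"):
    v,u=np.nonzero(d["mask"]);c=((u.min()+u.max())/2,(v.min()+v.max())/2)
    print(n,d["confidence"],len(u),u.min(),u.max(),v.min(),v.max(),ray(I[n],(u.mean(),v.mean()),36).round(1))
for uv in((350,205),(407,211),(340,274)):print(uv,ray(I["top"],uv,40).round())
for uv in((216,204),(234,239),(185,258)):print(uv,ray(I["scene"],uv,36).round())
im=cv2.imread("pics/top0.png")
a=cv2.resize(im[180:300,270:430],None,fx=5,fy=5,interpolation=cv2.INTER_CUBIC)
cv2.imwrite("pics/top_c.png",a)
b=cv2.resize(im[150:285,75:195],None,fx=4,fy=4,interpolation=cv2.INTER_CUBIC)
cv2.imwrite("pics/tray_c.png",b)
im=cv2.imread("pics/scene0.png")
cv2.imwrite("pics/scene_c.png",cv2.resize(im[180:300,130:290],None,fx=5,fy=5,interpolation=cv2.INTER_CUBIC))
E
```

```text
scene 0.83 609 136 161 264 293 [ 592.2 -423.3   36. ]
scene 0.74 573 205 228 261 291 [ 667.5 -297.4   36. ]
scene 0.57 468 174 195 246 272 [ 582.9 -334.9   36. ]
top 0.78 498 434 458 196 219 [ 588.6 -419.2   36. ]
top 0.7 460 395 418 200 223 [ 579.4 -331.4   36. ]
top 0.68 458 377 400 162 186 [ 663.9 -294.6   36. ]
(350, 205) [ 592. -207.   40.]
(407, 211) [ 579. -332.   40.]
(340, 274) [ 441. -183.   40.]
(216, 204) [ 452. -186.   36.]
(234, 239) [ 591. -210.   36.]
(185, 258) [ 582. -334.   36.]
```

View pics/top_c.png

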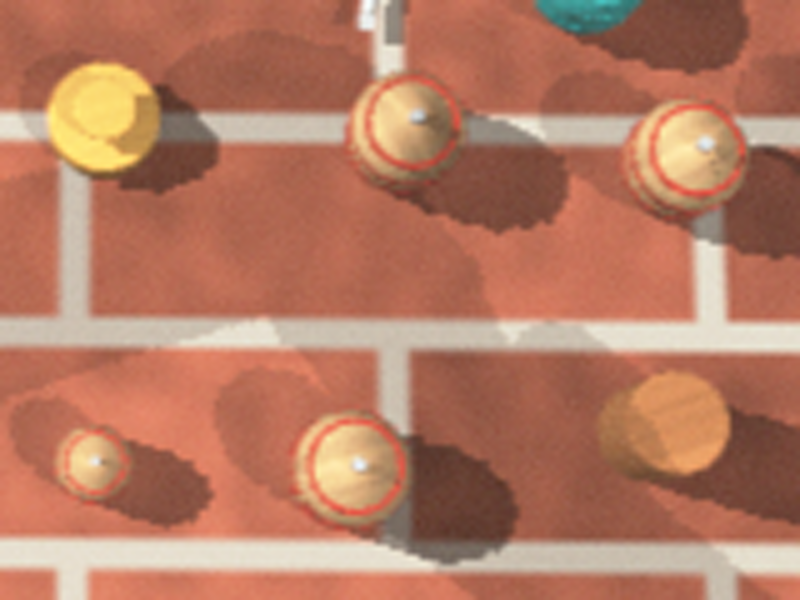

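View pics/tray_c.png

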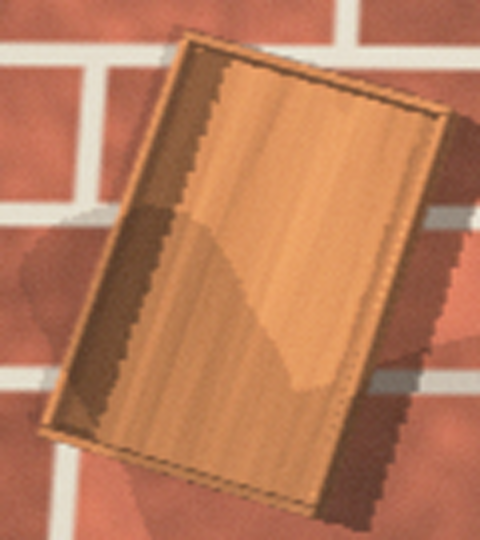

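View pics/scene_c.png

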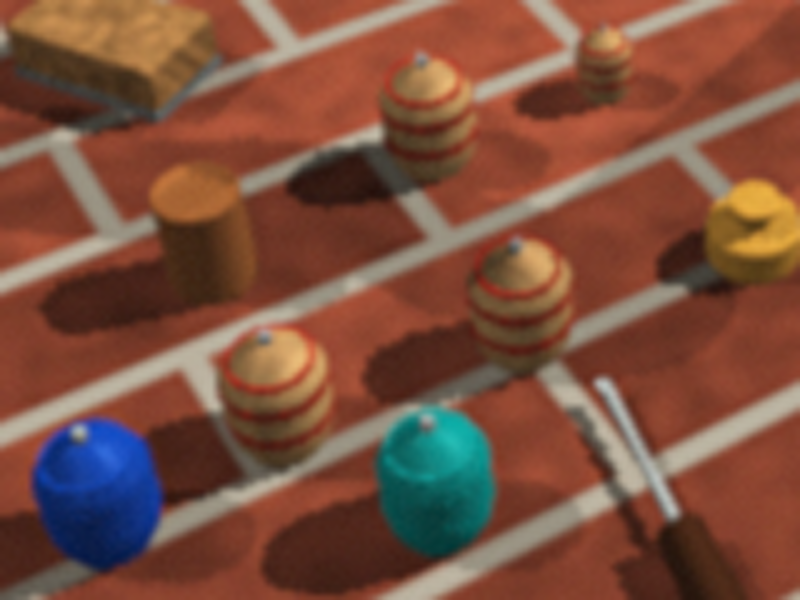

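Run:
```python
from bench import arm
import numpy as np
from h import *
t=arm.camera_info("top");s=arm.camera_info("scene")
for n,a,b in(("A",(417,115),(515,245)),("B",(359,465),(421,60)),("C",(705,145),(264,338))):
    print(n,"tip",ray(t,np.array(a)/5-.4+[270,180],71).round(1),ray(s,np.array(b)/5-.4+[130,180],71).round(1))
# widest outline centre ~ mid-body
for n,a in(("A",(406,130)),("B",(351,470)),("C",(686,157))): print(n,"body",ray(t,np.array(a)/5-.4+[270,180],38).round(1))
P=np.array([ray(t,np.array(q)/4-.4+[75,150],24) for q in((187,33),(449,110),(318,515),(42,433))])
print(P.round(1),P.mean(0).round(1)); 
e=P[[1,2,3,0]]-P; print(np.linalg.norm(e,axis=1), np.degrees(np.arctan2(e[:,1],e[:,0])))
```

```text
A tip [ 590.9 -209.4   71. ] [ 590.2 -211.2   71. ]
B tip [ 442.1 -182.6   71. ] [ 441.7 -184.4   71. ]
C tip [ 578.8 -331.8   71. ] [ 580.3 -333.9   71. ]
A body [ 590.9 -209.2   38. ]
B body [ 442.  -183.1   38. ]
C body [ 579.8 -331.9   38. ]
[[699.5 305.9  24. ]
 [655.9 156.1  24. ]
 [429.5 217.8  24. ]
 [472.8 370.6  24. ]] [564.4 262.6  24. ]
[156.04893386 234.68133671 158.76287696 235.78260407] [-106.21887609  164.73504649   74.18920386  -15.92796823]
```

Both cameras agree to about 2 mm. The tray centre is about (565,263), with its long axis at -15°. I'll take B (442,-183) and A (591,-209), and leave C (580,-333). First I turn the jaws to line up with the tray's short axis.

Call:
{"fn": "arm_command", "kwargs": {"commands": [0, 0, 0, 8, 0, 0, 0, 8, 0, 0, 0, 8, 0, 0, 0, 8, 0, 0, 0, 0], "jaw": 1}}

```text
clock: 0.9
position: [178.6, -598.7, 231.0]
ee_rot: [0.144, 0.99, 0.0, -0.0]
contact_force: [0.4, -0.2, -0.1]
gripper_width: 85.5
```

```bash
cat >> h.py <<'E'
from scipy.spatial.transform import Rotation as Rn
def go(arm,p):
    s=arm.read_state();R=Rn.from_quat(s["ee_rot"]).as_matrix()
    d=R.T@(np.array(p)-s["position"])
    print("t",round(s["clock"],2),"pos",s["position"].round(1),"jaw ang",np.degrees(np.arctan2(R[1,1],R[0,1])).round(1),"z",R[:,2].round(3),"F",s["contact_force"].round(1),"w",round(s["gripper_width"],1),"\n tool delta",d.round(1),"norm",np.linalg.norm(d).round())
E
python3 -c "
from bench import arm
from h import *
go(arm,[442,-183.5,200])"
```

```text
t 0.9 pos [ 178.6 -598.7  231. ] jaw ang 73.4 z [-0.     0.001 -1.   ] F [ 0.4 -0.2 -0.1] w 85.5 
 tool delta [-133.7  473.2   31.3] norm 493.0
```

Call:
{"fn": "arm_command", "kwargs": {"commands": [-0.012, 0.043, 0.003, 0, -0.012, 0.043, 0.003, 0, -0.012, 0.043, 0.003, 0, -0.012, 0.043, 0.003, 0, -0.012, 0.043, 0.003, 0]}}

```text
clock: 1.4
position: [297.8, -408.1, 214.5]
ee_rot: [0.141, 0.99, -0.001, 0.0]
contact_force: [1.6, -0.9, 1.2]
gripper_width: 85.4
```

Call:
{"fn": "arm_command", "kwargs": {"commands": [-0.012, 0.043, 0.003, 0, -0.012, 0.043, 0.003, 0, -0.012, 0.043, 0.003, 0, -0.012, 0.043, 0.003, 0, -0.012, 0.043, 0.003, 0]}}

```text
clock: 1.9
position: [417.9, -209.5, 200.5]
ee_rot: [0.132, 0.991, -0.001, 0.003]
contact_force: [1.9, -0.7, -0.1]
gripper_width: 85.5
```

```bash
python3 -c "
from bench import arm
from h import *
go(arm,[442,-183.5,150])"
```

```text
t 1.9 pos [ 417.9 -209.5  200.5] jaw ang 74.8 z [ 0.005 -0.003 -1.   ] F [ 1.9 -0.7 -0.1] w 85.5 
 tool delta [-16.2  31.5  50.6] norm 62.0
```

Call:
{"fn": "arm_command", "kwargs": {"commands": [-0.008, 0.016, 0.02, 0, -0.005, 0.011, 0.02, 0, -0.003, 0.005, 0.01, 0, 0, 0, 0, 0, 0, 0, 0, 0]}}

```text
clock: 2.4
position: [446.5, -177.6, 151.1]
ee_rot: [0.121, 0.993, -0.002, 0.005]
contact_force: [0.9, 0.4, 0.1]
gripper_width: 85.2
```

```bash
python3 -c "
from bench import arm
from h import *
import cv2
go(arm,[442,-183.5,12])
I=arm.camera_info('wrist');im=arm.get_image('wrist');cv2.imwrite('pics/w1.png',im[:,:,::-1])
T=np.array(I['world_from_camera'])
print(I)
for d in arm.place_of('wrist','large_top_1_mid'): print(d['confidence'],(T@np.append(d['centre'],1))[:3].round(1))
"
```

```text
t 2.4 pos [ 446.5 -177.6  151.1] jaw ang 76.1 z [ 0.01  -0.005 -1.   ] F [0.9 0.4 0.1] w 85.2 
 tool delta [  4.5  -6.5 139.1] norm 139.0
{'camera_matrix': array([[325.1922621 ,   0.        , 275.71988889],
       [  0.        , 325.1922621 , 214.0065189 ],
       [  0.        ,   0.        ,   1.        ]]), 'world_from_camera': array([[ 2.40714267e-01,  9.28499662e-01,  2.82745501e-01,
         3.75826231e+02],
       [ 9.70593199e-01, -2.29570594e-01, -7.24305489e-02,
        -1.59057488e+02],
       [-2.34168762e-03,  2.91865927e-01, -9.56456375e-01,
         2.92521446e+02],
       [ 0.00000000e+00,  0.00000000e+00,  0.00000000e+00,
         1.00000000e+00]])}
0.64 [ 581.3 -333.4   36.5]
```

View pics/w1.png

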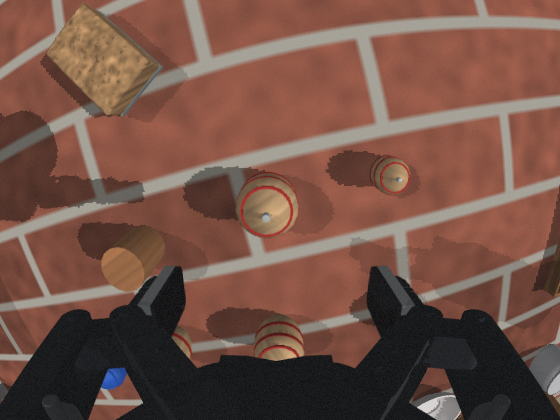

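The wrist view shows B with its tip at (266,217), between and ahead of the open fingers. I'll check its position by ray.

```bash
cat >> h.py <<'E'
def fray(I,uv,z):
    K=np.array(I["camera_matrix"]);T=np.array(I["world_from_camera"])
    q=(np.array(uv,float)-K[:2,2])/K[0,0];r=np.linalg.norm(q)
    d=T[:3,:3]@np.append(q/r*np.sin(r),np.cos(r));o=T[:3,3]
    return o+d*(z-o[2])/d[2]
E
python3 -c "
from bench import arm
from h import *
I=arm.camera_info('wrist');print(fray(I,(266,217),71),fray(I,(267,207),40))
go(arm,[442,-183.5,12])"
```

```text
[ 441.98608838 -183.38078655   71.        ] [ 443.23985011 -183.85166541   40.        ]
t 2.5 pos [ 446.5 -177.9  151.4] jaw ang 76.0 z [ 0.011 -0.005 -1.   ] F [-0.4  0.8 -0. ] w 85.3 
 tool delta [  4.7  -6.3 139.4] norm 140.0
```

Call:
{"fn": "arm_command", "kwargs": {"commands": [0.0025, -0.0035, 0.015, 0, 0.002, -0.003, 0.015, 0, 0, 0, 0.015, 0, 0, 0, 0.01, 0, 0, 0, 0, 0]}}

```text
clock: 3.0
position: [442.7, -187.1, 99.4]
ee_rot: [0.124, 0.992, -0.002, 0.011]
contact_force: [0.2, 0.7, 0.0]
gripper_width: 85.7
```

```bash
python3 -c "
from bench import arm
from h import *
go(arm,[442,-183.5,12])"
```

```text
t 3.0 pos [ 442.7 -187.1   99.4] jaw ang 75.8 z [ 0.022 -0.006 -1.   ] F [0.2 0.7 0. ] w 85.7 
 tool delta [ 3.5  3.4 87.4] norm 88.0
```

Call:
{"fn": "arm_command", "kwargs": {"commands": [0.001, 0.001, 0.01, 0, 0.001, 0.001, 0.01, 0, 0, 0, 0.01, 0, 0, 0, 0.01, 0, 0, 0, 0.01, 0]}}

```text
clock: 3.5
position: [444.7, -185.5, 48.6]
ee_rot: [0.124, 0.992, -0.002, 0.015]
contact_force: [0.6, 0.5, -0.7]
gripper_width: 85.1
```

```bash
python3 -c "
from bench import arm
from h import *
go(arm,[442,-183.5,12])"
```

```text
t 3.5 pos [ 444.7 -185.5   48.6] jaw ang 75.8 z [ 0.029 -0.007 -1.   ] F [ 0.6  0.5 -0.7] w 85.1 
 tool delta [ 4.2  1.2 36.5] norm 37.0
```

Call:
{"fn": "arm_command", "kwargs": {"commands": [0.002, 0.001, 0.01, 0, 0.002, 0, 0.01, 0, 0.001, 0, 0.01, 0, 0, 0, 0.005, 0, 0, 0, 0, 0]}}

```text
clock: 4.0
position: [440.0, -183.2, 7.9]
ee_rot: [0.123, 0.992, -0.002, 0.012]
contact_force: [-0.1, -0.5, -0.0]
gripper_width: 85.7
```

```bash
python3 -c "
from bench import arm
from h import *
import cv2
go(arm,[442,-183.5,12])
cv2.imwrite('pics/w2.png',arm.get_image('wrist')[:,:,::-1])"
```

```text
t 4.0 pos [ 440.  -183.2    7.9] jaw ang 75.9 z [ 0.024 -0.007 -1.   ] F [-0.1 -0.5 -0. ] w 85.7 
 tool delta [-2.2  0.2 -4.1] norm 5.0
```

View pics/w2.png

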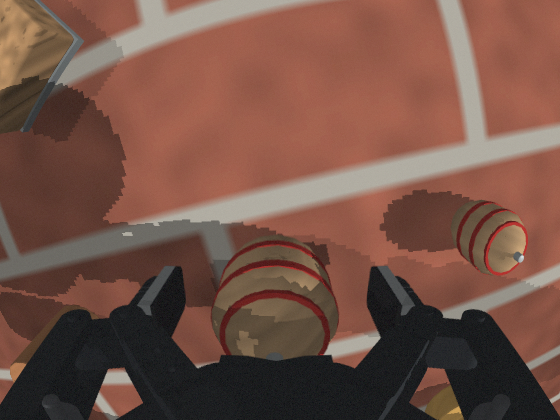

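B is centred between the pads (body around (275,300)). I'll raise about 5 mm, shift slightly and close.

Call:
{"fn": "arm_command", "kwargs": {"commands": [-0.002, 0, -0.004, 0, 0, 0, 0, 0, 0, 0, 0, 0, 0, 0, 0, 0, 0, 0, 0, 0]}}

```text
clock: 4.55
position: [443.8, -183.9, 14.3]
ee_rot: [0.123, 0.992, -0.002, 0.015]
contact_force: [0.3, 0.1, 0.2]
gripper_width: 85.2
```

Call:
{"fn": "arm_command", "kwargs": {"commands": [0, 0, 0, 0, 0, 0, 0, 0, 0, 0, 0, 0, 0, 0, 0, 0, 0, 0, 0, 0], "jaw": 0}}

```text
clock: 5.05
position: [443.8, -183.9, 15.0]
ee_rot: [0.123, 0.992, -0.002, 0.015]
contact_force: [-0.8, 0.1, -0.7]
gripper_width: 48.7
```

Call:
{"fn": "arm_command", "kwargs": {"commands": [0, 0, 0, 0, 0, 0, 0, 0, 0, 0, 0, 0, 0, 0, 0, 0, 0, 0, 0, 0]}}

```text
clock: 5.55
position: [443.8, -183.9, 15.0]
ee_rot: [0.123, 0.992, -0.002, 0.015]
contact_force: [-0.2, 0.7, 1.2]
gripper_width: 48.4
```

Call:
{"fn": "arm_command", "kwargs": {"commands": [0, 0, -0.02, 0, 0, 0, -0.02, 0, 0, 0, -0.02, 0, 0, 0, -0.02, 0, 0, 0, 0, 0]}}

```text
clock: 6.05
position: [439.7, -183.1, 95.5]
ee_rot: [0.123, 0.992, -0.002, 0.012]
contact_force: [1.8, -0.6, -1.4]
gripper_width: 48.6
```

```bash
python3 -c "
from bench import arm
from h import *
import cv2
go(arm,[517,276,130])
cv2.imwrite('pics/w3.png',arm.get_image('wrist')[:,:,::-1])
cv2.imwrite('pics/s3.png',arm.get_image('scene')[:,:,::-1])"
```

```text
t 6.05 pos [ 439.7 -183.1   95.5] jaw ang 75.8 z [ 0.023 -0.007 -1.   ] F [ 1.8 -0.6 -1.4] w 48.6 
 tool delta [ 36.5 464.  -35.8] norm 467.0
```

View pics/w3.png

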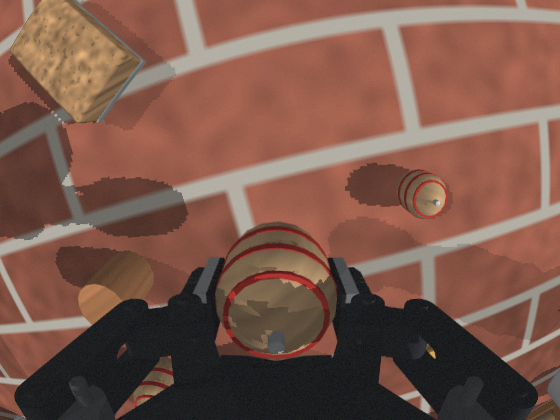

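View pics/s3.png

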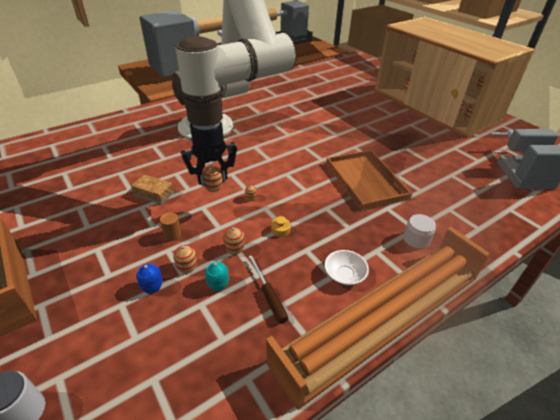

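The top is held upright (width 48.6). Carrying it to the tray.

Call:
{"fn": "arm_command", "kwargs": {"commands": [0.004, 0.02, -0.007, 0, 0.004, 0.04, -0.007, 0, 0.004, 0.045, -0.007, 0, 0.004, 0.045, -0.004, 0, 0.004, 0.045, -0.004, 0]}}

```text
clock: 6.65
position: [461.7, 12.8, 114.5]
ee_rot: [0.13, 0.992, -0.003, 0.001]
contact_force: [1.4, -0.3, 0.1]
gripper_width: 48.4
```

Call:
{"fn": "arm_command", "kwargs": {"commands": [0.003, 0.045, -0.002, 0, 0.003, 0.045, 0, 0, 0.003, 0.045, 0, 0, 0.003, 0.04, 0, 0, 0.003, 0.025, 0, 0]}}

```text
clock: 7.15
position: [495.6, 219.0, 107.3]
ee_rot: [0.129, 0.992, -0.007, -0.003]
contact_force: [0.3, -0.8, -0.2]
gripper_width: 48.3
```

```bash
python3 -c "
from bench import arm
from h import *
go(arm,[517,276,100])"
```

```text
t 7.15 pos [495.6 219.  107.3] jaw ang 75.2 z [-0.008 -0.013 -1.   ] F [ 0.3 -0.8 -0.2] w 48.3 
 tool delta [-6.1 60.6  6.4] norm 61.0
```

Call:
{"fn": "arm_command", "kwargs": {"commands": [-0.002, 0.025, 0, 0, -0.002, 0.02, 0, 0, -0.001, 0.01, 0, 0, 0, 0, 0, 0, 0, 0, 0, 0]}}

```text
clock: 7.65
position: [511.3, 274.0, 96.9]
ee_rot: [0.127, 0.992, -0.012, -0.009]
contact_force: [-1.3, -1.0, -1.3]
gripper_width: 48.6
```

```bash
python3 -c "
from bench import arm
from h import *
import cv2
go(arm,[517,276,23])
cv2.imwrite('pics/t4.png',arm.get_image('top')[:,:,::-1])
cv2.imwrite('pics/w4.png',arm.get_image('wrist')[:,:,::-1])
"
```

```text
t 7.65 pos [511.3 274.   96.9] jaw ang 75.4 z [-0.021 -0.023 -1.   ] F [-1.3 -1.  -1.3] w 48.6 
 tool delta [-6.1  5.3 73.7] norm 74.0
```

View pics/t4.png

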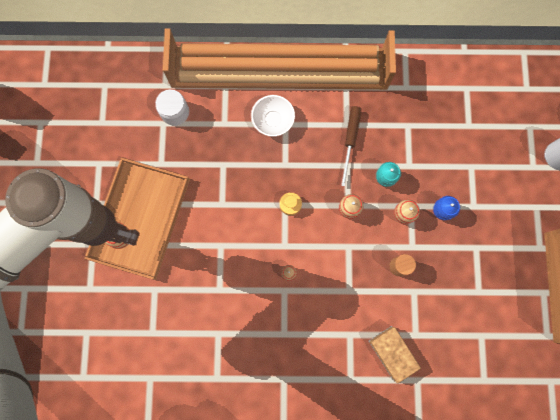

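View pics/w4.png

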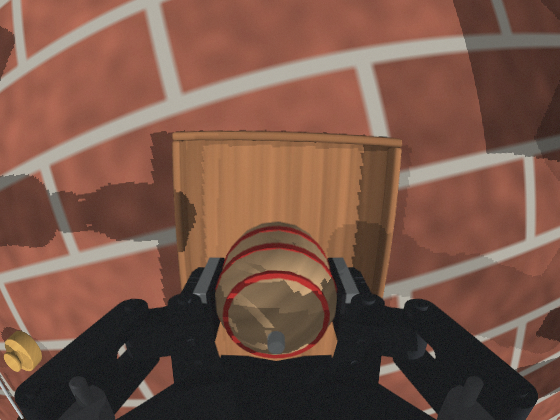

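```bash
python3 -c "
from bench import arm
from h import *
I=arm.camera_info('wrist')
for q in((173,133),(402,142)): print(fray(I,q,24).round(1))"
```

```text
[428.9 220.9  24. ]
[473.6 372.1  24. ]
```

The wrist view's rim corners agree with the top view's to about 3 mm. Lowering to TCP z≈22 (the grasp was at 15, plus the 6 mm floor).

Call:
{"fn": "arm_command", "kwargs": {"commands": [-0.003, 0.003, 0.012, 0, -0.003, 0.002, 0.012, 0, 0, 0, 0.012, 0, 0, 0, 0.01, 0, 0, 0, 0, 0]}}

```text
clock: 8.25
position: [517.4, 273.3, 47.1]
ee_rot: [0.129, 0.992, -0.013, -0.009]
contact_force: [0.6, 0.3, -1.1]
gripper_width: 48.1
```

```bash
python3 -c "
from bench import arm
from h import *
go(arm,[517,276,22])"
```

```text
t 8.25 pos [517.4 273.3  47.1] jaw ang 75.2 z [-0.021 -0.023 -1.   ] F [ 0.6  0.3 -1.1] w 48.1 
 tool delta [ 0.7  3.2 25. ] norm 25.0
```

Call:
{"fn": "arm_command", "kwargs": {"commands": [0, 0.002, 0.008, 0, 0, 0.001, 0.008, 0, 0, 0, 0.005, 0, 0, 0, 0.0, 0, 0, 0, 0, 0]}}

```text
clock: 8.75
position: [517.9, 276.2, 24.0]
ee_rot: [0.129, 0.992, -0.013, -0.009]
contact_force: [1.3, 0.3, 0.3]
gripper_width: 48.3
```

```bash
python3 -c "
from bench import arm
from h import *
go(arm,[517,276,21])"
```

```text
t 8.75 pos [517.9 276.2  24. ] jaw ang 75.2 z [-0.021 -0.023 -1.   ] F [1.3 0.3 0.3] w 48.3 
 tool delta [ 0.8 -0.3  3. ] norm 3.0
```

Call:
{"fn": "arm_command", "kwargs": {"commands": [0, 0, 0.0015, 0, 0, 0, 0.0005, 0, 0, 0, 0, 0, 0, 0, 0.0, 0, 0, 0, 0, 0]}}

```text
clock: 9.25
position: [518.5, 276.7, 23.1]
ee_rot: [0.128, 0.992, -0.012, -0.008]
contact_force: [-0.9, 0.0, -1.9]
gripper_width: 48.5
```

```bash
python3 -c "
from bench import arm
from h import *
go(arm,[517,276,21])"
```

```text
t 9.25 pos [518.5 276.7  23.1] jaw ang 75.2 z [-0.019 -0.021 -1.   ] F [-0.9  0.  -1.9] w 48.5 
 tool delta [ 1.2 -1.   2.1] norm 3.0
```

Call:
{"fn": "arm_command", "kwargs": {"commands": [0, 0, 0.001, 0, 0, 0, 0, 0, 0, 0, 0, 0, 0, 0, 0.0, 0, 0, 0, 0, 0]}}

```text
clock: 9.75
position: [518.6, 276.7, 22.2]
ee_rot: [0.128, 0.992, -0.012, -0.008]
contact_force: [0.3, 0.6, 0.1]
gripper_width: 48.9
```

Call:
{"fn": "arm_command", "kwargs": {"commands": [0, 0, 0, 0, 0, 0, 0, 0, 0, 0, 0, 0, 0, 0, 0.0, 0, 0, 0, 0, 0], "jaw": 1}}

```text
clock: 10.25
position: [519.0, 277.1, 22.8]
ee_rot: [0.128, 0.992, -0.011, -0.007]
contact_force: [-0.7, 0.7, -0.5]
gripper_width: 85.3
```

Call:
{"fn": "arm_command", "kwargs": {"commands": [0, 0, -0.01, 0, 0, 0, -0.02, 0, 0, 0, -0.02, 0, 0, 0, -0.03, 0, 0, 0, -0.03, 0]}}

```text
clock: 10.75
position: [518.9, 277.4, 134.1]
ee_rot: [0.128, 0.992, -0.015, -0.011]
contact_force: [0.4, 0.8, 1.6]
gripper_width: 85.2
```

```bash
python3 -c "
from bench import arm
from h import *
import cv2
go(arm,[591,-209.5,140])
cv2.imwrite('pics/w5.png',arm.get_image('wrist')[:,:,::-1])
"
```

```text
t 10.75 pos [518.9 277.4 134.1] jaw ang 75.2 z [-0.025 -0.027 -0.999] F [0.4 0.8 1.6] w 85.2 
 tool delta [-193.8 -452.5    5.5] norm 492.0
```

View pics/w5.png

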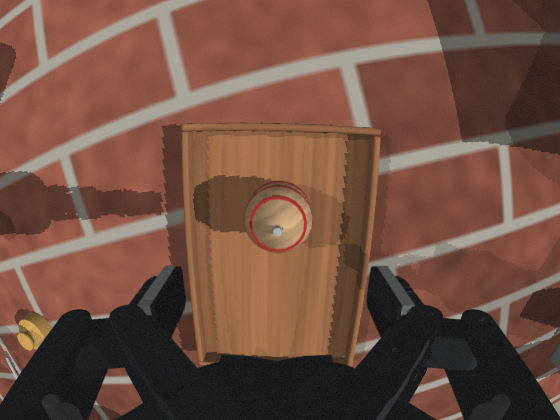

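The first top stands upright in the tray with its tip at (277,231). Next is A. The open gripper stays above 130 mm, clear of everything on the path.

Call:
{"fn": "arm_command", "kwargs": {"commands": [-0.018, -0.042, -0.002, 0, -0.018, -0.042, -0.002, 0, -0.018, -0.042, -0.002, 0, -0.018, -0.042, -0.002, 0, -0.018, -0.042, 0, 0]}}

```text
clock: 11.3
position: [560.1, 53.9, 159.7]
ee_rot: [0.122, 0.993, -0.007, -0.0]
contact_force: [0.5, 0.4, -0.8]
gripper_width: 85.4
```

Call:
{"fn": "arm_command", "kwargs": {"commands": [-0.018, -0.042, 0, 0, -0.018, -0.042, 0, 0, -0.018, -0.042, 0, 0, -0.018, -0.042, 0, 0, -0.01, -0.03, 0, 0]}}

```text
clock: 11.8
position: [592.9, -168.3, 167.6]
ee_rot: [0.122, 0.993, -0.007, 0.003]
contact_force: [-0.5, 0.7, 0.1]
gripper_width: 85.4
```

```bash
python3 -c "
from bench import arm
from h import *
go(arm,[591,-209.5,140])"
```

```text
t 11.8 pos [ 592.9 -168.3  167.6] jaw ang 76.0 z [ 0.005 -0.014 -1.   ] F [-0.5  0.7  0.1] w 85.4 
 tool delta [ -7.9 -40.1  28.2] norm 50.0
```

Call:
{"fn": "arm_command", "kwargs": {"commands": [-0.004, -0.018, 0.01, 0, -0.003, -0.015, 0.01, 0, -0.001, -0.006, 0.008, 0, 0, 0, 0, 0, 0, 0, 0, 0]}}

```text
clock: 12.3
position: [591.4, -215.1, 142.1]
ee_rot: [0.125, 0.992, -0.007, 0.005]
contact_force: [0.4, 0.0, 0.7]
gripper_width: 85.5
```

```bash
python3 -c "
from bench import arm
from h import *
import cv2
go(arm,[591,-209.5,14])
cv2.imwrite('pics/w6.png',arm.get_image('wrist')[:,:,::-1])
"
```

```text
t 12.3 pos [ 591.4 -215.1  142.1] jaw ang 75.6 z [ 0.009 -0.015 -1.   ] F [0.4 0.  0.7] w 85.5 
 tool delta [  3.4   6.9 128. ] norm 128.0
```

View pics/w6.png

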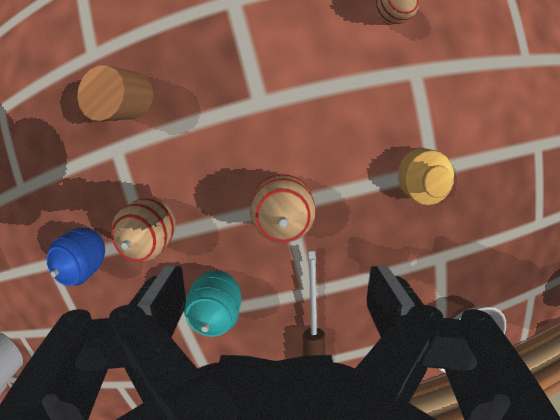

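```bash
python3 -c "
from bench import arm
from h import *
I=arm.camera_info('wrist')
print(fray(I,(283,222),71),fray(I,(126,244),71),'awl',fray(I,(312,252),5))
go(arm,[591,-209.5,14])"
```

```text
[ 590.2814228  -209.57202938   71.        ] [ 578.77017922 -330.26829986   71.        ] awl [ 647.18201176 -195.11247445    5.        ]
t 12.35 pos [ 591.4 -214.8  142. ] jaw ang 75.6 z [ 0.009 -0.015 -1.   ] F [-0.3  0.4 -0.1] w 85.5 
 tool delta [  3.3   6.6 127.9] norm 128.0
```

Call:
{"fn": "arm_command", "kwargs": {"commands": [0.002, 0.004, 0.015, 0, 0.001, 0.002, 0.015, 0, 0, 0, 0.01, 0, 0, 0, 0.01, 0, 0, 0, 0, 0]}}

```text
clock: 12.85
position: [593.4, -204.9, 93.8]
ee_rot: [0.122, 0.993, -0.007, 0.009]
contact_force: [-1.4, 0.9, -0.8]
gripper_width: 85.9
```

```bash
python3 -c "
from bench import arm
from h import *
go(arm,[591,-209.5,14])"
```

```text
t 12.85 pos [ 593.4 -204.9   93.8] jaw ang 76.0 z [ 0.016 -0.016 -1.   ] F [-1.4  0.9 -0.8] w 85.9 
 tool delta [ 2.7 -4.1 79.9] norm 80.0
```

Call:
{"fn": "arm_command", "kwargs": {"commands": [0.001, -0.002, 0.01, 0, 0.001, -0.001, 0.01, 0, 0, 0, 0.01, 0, 0, 0, 0.008, 0, 0, 0, 0, 0]}}

```text
clock: 13.35
position: [591.8, -208.4, 53.4]
ee_rot: [0.122, 0.993, -0.007, 0.009]
contact_force: [-0.1, 0.6, 0.2]
gripper_width: 85.6
```

```bash
python3 -c "
from bench import arm
from h import *
go(arm,[591,-209.5,14])"
```

```text
t 13.35 pos [ 591.8 -208.4   53.4] jaw ang 76.0 z [ 0.017 -0.016 -1.   ] F [-0.1  0.6  0.2] w 85.6 
 tool delta [ 1.4 -0.8 39.4] norm 39.0
```

Call:
{"fn": "arm_command", "kwargs": {"commands": [0.001, 0, 0.01, 0, 0, 0, 0.01, 0, 0, 0, 0.01, 0, 0, 0, 0.006, 0, 0, 0, 0, 0]}}

```text
clock: 13.85
position: [591.6, -209.0, 14.0]
ee_rot: [0.122, 0.993, -0.007, 0.009]
contact_force: [-0.8, -1.0, 0.5]
gripper_width: 85.3
```

```bash
python3 -c "
from bench import arm
from h import *
import cv2
go(arm,[591,-209.5,14])
cv2.imwrite('pics/w7.png',arm.get_image('wrist')[:,:,::-1])
"
```

```text
t 13.85 pos [ 591.6 -209.    14. ] jaw ang 76.0 z [ 0.017 -0.016 -1.   ] F [-0.8 -1.   0.5] w 85.3 
 tool delta [ 0.4 -0.6  0. ] norm 1.0
```

View pics/w7.png

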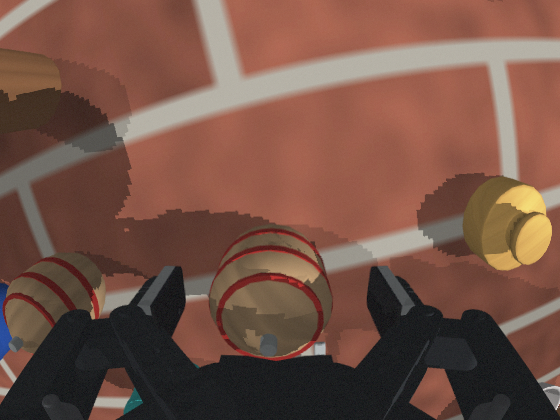

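A is centred between the pads at (270,295), and C is clear at the left. Closing and lifting.

Call:
{"fn": "arm_command", "kwargs": {"commands": [0, 0, 0, 0, 0, 0, 0, 0, 0, 0, 0, 0, 0, 0, 0, 0, 0, 0, 0, 0], "jaw": 0}}

```text
clock: 14.4
position: [593.3, -209.2, 16.5]
ee_rot: [0.121, 0.993, -0.007, 0.012]
contact_force: [0.5, 0.3, -0.7]
gripper_width: 48.3
```

Call:
{"fn": "arm_command", "kwargs": {"commands": [0, 0, 0, 0, 0, 0, 0, 0, 0, 0, 0, 0, 0, 0, 0, 0, 0, 0, 0, 0]}}

```text
clock: 14.9
position: [592.7, -209.0, 16.0]
ee_rot: [0.121, 0.993, -0.007, 0.011]
contact_force: [-0.2, 0.4, -0.7]
gripper_width: 48.6
```

Call:
{"fn": "arm_command", "kwargs": {"commands": [0, 0, -0.02, 0, 0, 0, -0.03, 0, 0, 0, -0.03, 0, 0, 0, -0.03, 0, 0, 0, -0.02, 0]}}

```text
clock: 15.4
position: [587.1, -206.5, 145.3]
ee_rot: [0.122, 0.992, -0.007, 0.005]
contact_force: [0.4, -0.7, -0.6]
gripper_width: 48.2
```

```bash
python3 -c "
from bench import arm
from h import *
import cv2
go(arm,[613,250,140])
cv2.imwrite('pics/w8.png',arm.get_image('wrist')[:,:,::-1])
"
```

```text
t 15.4 pos [ 587.1 -206.5  145.3] jaw ang 76.0 z [ 0.009 -0.015 -1.   ] F [ 0.4 -0.7 -0.6] w 48.2 
 tool delta [ 85.4 449.2  -1.4] norm 457.0
```

View pics/w8.png

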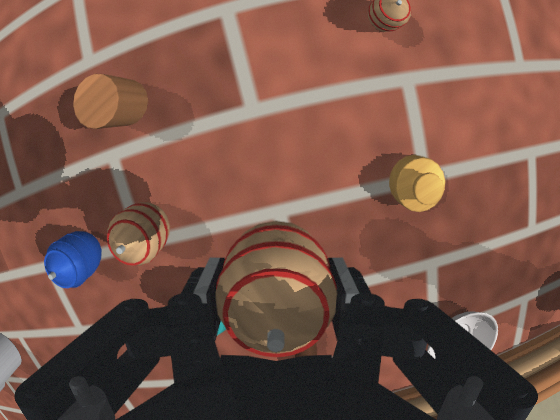

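A is held upright and C hasn't moved. Carrying A to the tray; its underside is about 130 mm up.

Call:
{"fn": "arm_command", "kwargs": {"commands": [0.008, 0.02, 0, 0, 0.008, 0.04, 0, 0, 0.008, 0.045, 0, 0, 0.008, 0.045, 0, 0, 0.008, 0.045, 0, 0]}}

```text
clock: 15.95
position: [598.2, -7.8, 147.0]
ee_rot: [0.127, 0.992, -0.007, 0.011]
contact_force: [1.2, 0.5, -0.7]
gripper_width: 48.5
```

Call:
{"fn": "arm_command", "kwargs": {"commands": [0.008, 0.045, 0, 0, 0.008, 0.045, 0, 0, 0.008, 0.045, 0, 0, 0.008, 0.04, 0, 0, 0.005, 0.025, 0, 0]}}

```text
clock: 16.45
position: [611.4, 205.8, 142.1]
ee_rot: [0.126, 0.992, -0.007, 0.01]
contact_force: [-0.2, -0.8, -1.0]
gripper_width: 48.3
```

```bash
python3 -c "
from bench import arm
from h import *
go(arm,[613,250,115])"
```

```text
t 16.45 pos [611.4 205.8 142.1] jaw ang 75.5 z [ 0.019 -0.017 -1.   ] F [-0.2 -0.8 -1. ] w 48.3 
 tool delta [10.1 43.5 26.3] norm 52.0
```

Call:
{"fn": "arm_command", "kwargs": {"commands": [0.004, 0.02, 0.005, 0, 0.003, 0.013, 0.007, 0, 0.001, 0.004, 0.007, 0, 0, 0, 0, 0, 0, 0, 0, 0]}}

```text
clock: 16.95
position: [612.0, 246.3, 118.0]
ee_rot: [0.125, 0.992, -0.009, 0.009]
contact_force: [0.1, 0.1, 0.0]
gripper_width: 48.8
```

```bash
python3 -c "
from bench import arm
from h import *
import cv2
go(arm,[613,250,23])
cv2.imwrite('pics/w9.png',arm.get_image('wrist')[:,:,::-1])
cv2.imwrite('pics/t9.png',arm.get_image('top')[:,:,::-1])
"
```

```text
t 16.95 pos [612.  246.3 118. ] jaw ang 75.6 z [ 0.015 -0.019 -1.   ] F [0.1 0.1 0. ] w 48.8 
 tool delta [ 1.8  5.2 94.9] norm 95.0
```

View pics/w9.png

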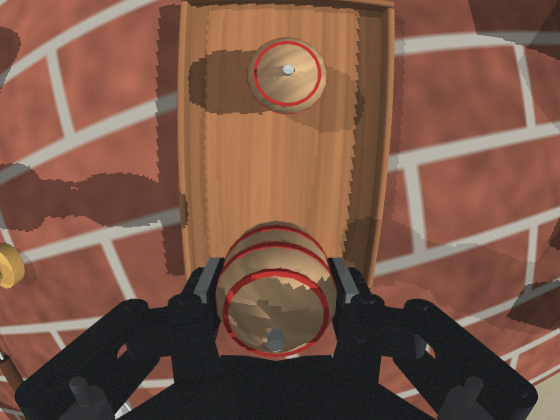

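View pics/t9.png

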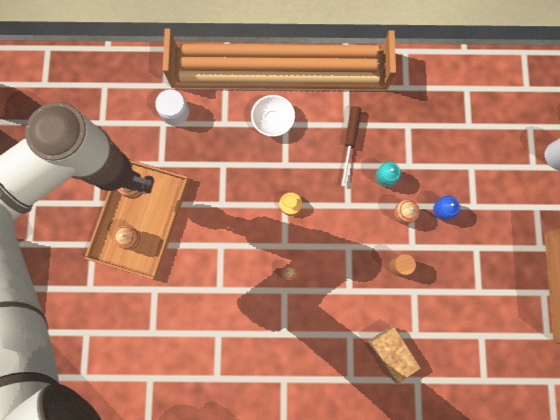

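Call:
{"fn": "arm_command", "kwargs": {"commands": [0.001, 0.003, 0.015, 0, 0, 0.001, 0.015, 0, 0, 0, 0.015, 0, 0, 0, 0.01, 0, 0, 0, 0, 0]}}

```text
clock: 17.55
position: [613.6, 246.5, 60.3]
ee_rot: [0.128, 0.992, -0.008, 0.009]
contact_force: [-0.7, -0.0, -0.5]
gripper_width: 48.5
```

```bash
python3 -c "
from bench import arm
from h import *
go(arm,[613,250,23])"
```

```text
t 17.55 pos [613.6 246.5  60.3] jaw ang 75.3 z [ 0.017 -0.017 -1.   ] F [-0.7 -0.  -0.5] w 48.5 
 tool delta [ 2.3  3.7 37.2] norm 37.0
```

Call:
{"fn": "arm_command", "kwargs": {"commands": [0.001, 0.002, 0.01, 0, 0, 0.001, 0.01, 0, 0, 0, 0.01, 0, 0, 0, 0.004, 0, 0, 0, 0, 0]}}

```text
clock: 18.05
position: [614.7, 249.5, 24.0]
ee_rot: [0.128, 0.992, -0.007, 0.01]
contact_force: [0.0, 0.5, -0.8]
gripper_width: 48.5
```

```bash
python3 -c "
from bench import arm
from h import *
go(arm,[613,250,22])"
```

```text
t 18.05 pos [614.7 249.5  24. ] jaw ang 75.3 z [ 0.018 -0.017 -1.   ] F [ 0.   0.5 -0.8] w 48.5 
 tool delta [1.8 0.1 1.9] norm 3.0
```

Call:
{"fn": "arm_command", "kwargs": {"commands": [0, 0, 0.0015, 0, 0, 0, 0, 0, 0, 0, 0, 0, 0, 0, 0, 0, 0, 0, 0, 0]}}

```text
clock: 18.55
position: [615.6, 250.0, 23.7]
ee_rot: [0.128, 0.992, -0.006, 0.011]
contact_force: [-0.9, -0.6, -1.1]
gripper_width: 48.3
```

Call:
{"fn": "arm_command", "kwargs": {"commands": [0, 0, 0, 0, 0, 0, 0, 0, 0, 0, 0, 0, 0, 0, 0, 0, 0, 0, 0, 0], "jaw": 1}}

```text
clock: 19.05
position: [616.4, 250.4, 25.0]
ee_rot: [0.127, 0.992, -0.006, 0.012]
contact_force: [0.1, -0.8, -0.0]
gripper_width: 85.0
```

Call:
{"fn": "arm_command", "kwargs": {"commands": [0, 0, -0.01, 0, 0, 0, -0.02, 0, 0, 0, -0.03, 0, 0, 0, -0.03, 0, 0, 0, -0.03, 0]}}

```text
clock: 19.55
position: [611.1, 250.4, 145.5]
ee_rot: [0.128, 0.992, -0.009, 0.008]
contact_force: [0.2, 0.8, 0.1]
gripper_width: 85.8
```

Call:
{"fn": "arm_command", "kwargs": {"commands": [0, 0, -0.02, 0, 0, 0, -0.02, 0, 0, 0, 0, 0, 0, 0, 0, 0, 0, 0, 0, 0]}}

```text
clock: 20.05
position: [612.4, 252.4, 196.5]
ee_rot: [0.127, 0.992, -0.005, 0.013]
contact_force: [-1.3, 0.5, -0.3]
gripper_width: 85.1
```

```bash
python3 -c "
from bench import arm
from h import *
import cv2
go(arm,[613,250,180])
cv2.imwrite('pics/w10.png',arm.get_image('wrist')[:,:,::-1])
cv2.imwrite('pics/s10.png',arm.get_image('scene')[:,:,::-1])
"
```

```text
t 20.05 pos [612.4 252.4 196.5] jaw ang 75.4 z [ 0.025 -0.013 -1.   ] F [-1.3  0.5 -0.3] w 85.1 
 tool delta [-0.7 -2.1 16.6] norm 17.0
```

View pics/w10.png

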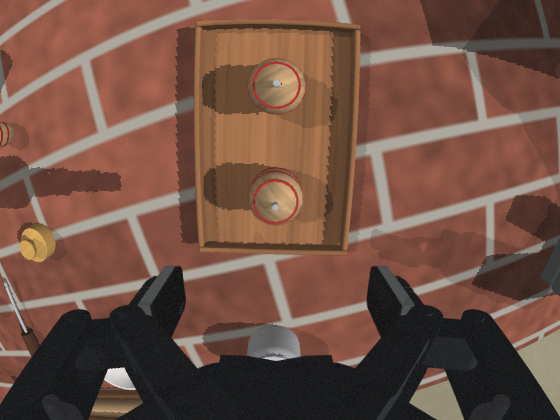

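View pics/s10.png

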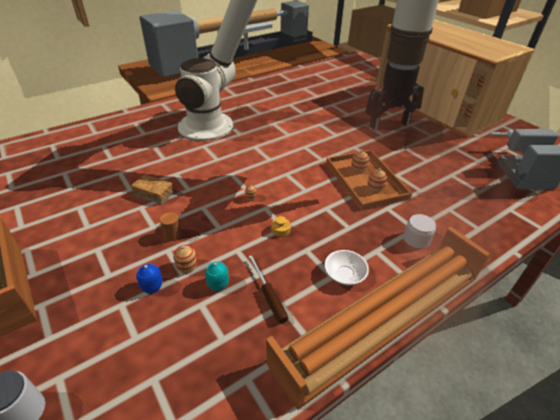

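Both tops stand in the tray, with tips at (276,84) and (275,206). C is still at its place, scene pixel (185,258). One numeric check before I hand in.

```bash
python3 -c "
from bench import arm
from h import *
I=arm.camera_info('wrist')
c=np.array([ fray(I,q,24) for q in((198,22),(358,27),(348,252),(201,249))]);m=c.mean(0);print(c.round(),m.round(1))
e=np.array([np.cos(np.radians(-15.3)),np.sin(np.radians(-15.3))]);f=np.array([-e[1],e[0]])
for q in((276,84),(275,206)):
  p=fray(I,q,77);d=(p-m)[:2];print(p.round(1),d@e,d@f)
s=arm.camera_info('scene')
for d in arm.regions_of('scene','large_top_1_mid'):
    v,u=np.nonzero(d['mask']);print(d['confidence'],u.mean().round(1),v.mean().round(1),ray(s,(u.mean(),v.mean()),36).round(1))
print(arm.job_done())"
```

```text
[[430. 222.  24.]
 [474. 369.  24.]
 [697. 309.  24.]
 [654. 158.  24.]] [563.8 264.5  24. ]
[517.1 277.   77. ] -48.35010456666709 -0.2764593517365217
[613.  251.1  77. ] 50.953197888724524 0.06004647795425733
0.88 184.6 258.1 [ 581.8 -334.6   36. ]
0.58 216.5 275.8 [ 667.4 -297.4   36. ]
the job is handed in; nothing more can be done
None
```

Two large tops are standing tips up in the tray, and I handed the job in at about 20 s of the 56 s allowed. I took the tops that stood near (442,-183) and (591,-209) mm. The third stays near (580,-333).

- **Placing:** the last wrist picture puts the two tops at about x = -48 and +51 mm in the tray's frame, with y near 0 for both. Both look upright, and the open gripper is clear, about 120 mm above them.
- **Third top:** it still stands upright, and its measured position agrees with the start to within about 2 mm.
- **Disagreements:** the networks sometimes took the blue and turquoise lookalikes for large tops, and missed two of the real ones, so I picked the tops out from the pictures. The tool also drifted up to about 2° off vertical while moving. I released the second top about 1 to 2 mm above the tray floor, and it still came to rest upright.

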